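# Start the UV steriliser's long cycle by touch

## Robot

A 7-joint arm with a two-finger parallel gripper is mounted at the origin on the work surface. World frame = base frame: x ahead of the robot, y to its left, z up, the work surface at z = 0. Lengths are in m, angles in rad, forces in N, time in s.
With the tool pointing down it reaches from about 0.425 to 0.825 m from the base axis. Payload 3.6 kg.
Tool frame: the origin (TCP) lies on the centre line of the jaws, within the pads' length; the fingertips stand 8 mm ahead of it and the grasp point (between the pads) lies 11 mm behind it; z points along the fingers, y is the line along which they close (so a half turn about z gives the same grasp; the last joint's range is limited). The gripper opens to 93 mm and grips with 3 to 60 N. Pads are 15 mm wide; open, the fingers measure 128 mm over their backs; the gripper's body (75 mm by 188 mm) begins 65 mm behind the grasp point.
Start: joints at [1.083, 0.615, -0.013, 1.423, 0.008, 1.103, -0.04], TCP at [0.29, -0.582, 0.227] pointing down, gripper open.
Joint ranges: [-3.12, 3.12], [-0.3, 2.06], [-1.34, 1.32], [0.26, 2.42], [-1.36, 4.5], [0.01, 1.98], [-2.84, 2.84]. Speed limits (rad/s): [2.79, 2.79, 3.14, 3.14, 3.14, 3.14, 3.14].

## Interface

Orientations are given as a rotation vector (axis times angle).
In Python, from cell import get_obs, viewer, sign_off gives the robot as it stands. The module is installed in compiled form; this text tells all that it offers.
- The arm moves only by the tool send_rows, never from a script. Its argument "moves" is a list that holds one entry, the list of rows, each a list of 7 numbers: the shift along the tool's x, y, z in m, then the turn, a rotation vector about the tool's x, y, z in rad, then the opening, from 0 (shut) to 1 (fully open). In form: [[[dx, dy, dz, rx, ry, rz, claw], ...]]. A call has 1 to 12 rows; each row is the pose to reach, as a shift and turn from the pose commanded when the call began, along the tool's axes at that moment; what a row does not reach only later rows make up. A row lasts 1/12 s, in which the tool goes at most 41.7 mm and 7.16 degrees, less where a joint would pass 70% of its speed; a pose out of reach is approached as far as the arm can. A call with a gripper value outside its range is refused whole. The fingers move at their own pace and stop on an object; "squeeze" is the grip in N (left out, the last holds). Time passes only in rows, so rows that repeat a pose let the fingers close. It gives the time, the measured TCP pose, the force, the opening and the grip force at its end, in the units of the state.
- get_obs(): the state, without advancing time (a new reading comes with each control period).
- viewer.snapshot(name): name is "side" or "top" or "wrist"; returns a dict with "pixels" (400x640x3 uint8, red, green, blue), "range_z" (400x640 float32, m along the optical axis (not along the pixel's ray), 0 where there is no reading), "fovy" (degrees; the focal length in pixels is half the picture's height over the tangent of half this angle, whatever the lens; pixels are square), "cx", "cy" (the principal point, pixels), "distortion" ([k1, k2, p1, p2, k3] as OpenCV has them; the pictures are not rectified), "R" (3x3) and "t" (3): a world point X has camera coordinates R X + t. Camera axes: x right, y down, z forward; pixel columns grow to the right and rows downward; lengths in m; the calibration is good to about 2 mm. A picture is of the moment at which its call begins.
- sign_off(): hands the job in; it is judged then, once.
The state is a dict: "t": time; "joint_positions": joint angles; "qvel": joint speeds; "joint_efforts": joint torques, N m; "eef_pos": TCP position; "orientation": TCP orientation; "wrist_force": force on the tool from outside, world axes, zero at the start; "torque": the same for the moment, N m; "grip_width": finger opening in m; "grasp_force": force on a finger pad.
Only numpy, scipy, OpenCV 4.12 (cv2) and the standard library are available. Lean on these libraries where they do the work, as an engineer would, in place of code of your own. Each camera call takes 0.05 s, during which the arm holds its last target. There are 200 camera calls.

## Task

The UV steriliser on the shelf is loaded: start its long cycle by fingertip alone. Push its raised lid fully shut, then press the square power button at the left end of the sloping front panel (as seen from the robot) until it is fully in and stays in, then tap the round cycle key at the right-hand end and let it come up again. Touch everything lightly, leave the other two round keys unpressed, and do not lift, open wider or shift the steriliser, its lid or any of the things standing around it.

Things in the scene. Friction and masses are not known exactly. Their poses are not given: they have to be found in the camera images.
- steriliser: White UV steriliser box, loose on rubber feet, 2.2 kg, 190 deep (x) x 240 wide (y) x 130 mm high with lid shut. Origin: centre of its underside; front faces its own -x, z up. Its front 65 mm is a control panel rising at 0.15 rad towards the lid (surface 99 to 109 mm high). One row on it, left to right from the front: power, short, medium, long key, at y = 85, 20, -35, -90, x = -62 mm.
- lid (a joint): Angle of the lid: 0 = fully shut, growing as it opens upwards; starts between 0.45 and 0.9 rad. The hinge runs across the box (along its y) at x = +94 mm, 118 mm up. It is a stiff friction hinge: the lid stays at any angle, and about 1 to 2 N downwards near its front edge moves it.
- lid_edge (a point): Point in the middle of the width of the lid's flat top face, 112 mm from the hinge and 15 mm short of the front edge (a 50 mm wide lip sticks out 3 mm more). Flat white plate 121 x 232 x 13 mm; its top face lies 12 mm off the hinge axis and 130 mm above the shelf when shut. z out of the top face, -x to the front edge.
- power (a joint): How far the square power button is pushed in: 0 = out (off), 0.004 m = fully in (on). It is a latching button: no spring back, it stays where it is pushed; about 3 N moves it.
- power_top (a point): Centre of the top of the square power button: white cap 24 x 24 mm, 8 mm proud of the panel when out, 4 mm when in, at the left end of the panel as seen from the front. z points out of the panel, along which it travels.
- key_short (a joint): How far the left-hand round cycle key is pressed: 0 = up, 0.004 m = fully down. Sprung, comes up again when let go; 0.8 N starts it, 4 N holds it fully down. Held 2.5 mm or more down counts as a tap.
- key_short_top (a point): Centre of the top of the left-hand of the three identical round cycle keys: white cap, 18 mm diameter, 7 mm proud of the panel when up, 3 mm when down; keys 55 mm apart. The bar on the panel behind it is short (5 mm). z points out of the panel, along the key's travel.
- key_medium (a joint): How far the middle round cycle key is pressed: 0 = up, 0.004 m = fully down. Sprung, comes up again when let go; 0.8 N starts it, 4 N holds it fully down. Held 2.5 mm or more down counts as a tap.
- key_medium_top (a point): Centre of the top of the middle of the three identical round cycle keys: white cap, 18 mm diameter, 7 mm proud of the panel when up, 3 mm when down; keys 55 mm apart. The bar on the panel behind it is middling (11 mm). z points out of the panel, along the key's travel.
- key_long (a joint): How far the right-hand round cycle key is pressed: 0 = up, 0.004 m = fully down. Sprung, comes up again when let go; 0.8 N starts it, 4 N holds it fully down. Held 2.5 mm or more down counts as a tap.
- key_long_top (a point): Centre of the top of the right-hand of the three identical round cycle keys: white cap, 18 mm diameter, 7 mm proud of the panel when up, 3 mm when down; keys 55 mm apart. The bar on the panel behind it is long (19 mm). z points out of the panel, along the key's travel.
- dispenser: White plastic press-button soap dispenser, 72 mm diameter, 160 mm tall, standing; loose bystander. Origin: centre of its underside.
- bottle: Clear glass bottle with a metal twist cap, 68 mm diameter, 200 mm tall, standing; loose bystander. Origin: centre of its underside.
- funnel: Turquoise plastic funnel standing upside down on its 104 mm mouth, 98 mm tall, with a small tab on its rim; loose bystander. Origin: centre of its underside.
- brush_head: Bristle toilet brush head standing on its bristles, 72 mm diameter, 110 mm tall; loose bystander. Origin: centre of its underside.
- dish: Round stainless steel dish, 110 mm diameter, 30 mm tall, in front of the steriliser; loose bystander. Origin: centre of its underside.
- jar: Small clear glass jar with a wooden lid, 60 mm diameter, 85 mm tall; loose bystander. Origin: centre of its underside.
- soap: Bar of soap 85 x 55 x 26 mm; loose bystander. Origin: centre of its underside.

How it is judged:
On the way, in this order (a step that is already met when the one before it is completed fails the run):
1. the lid is pushed fully shut (value of joint lid below 0.04 rad), for 0.2 s.
2. with the lid shut, the square power button is pushed in (value of joint lid below 0.04 rad and value of joint power above 0.003 m), for 0.1 s.
3. the right-hand cycle key is tapped (all of step 2 and value of joint key_long above 0.0025 m), for 0.05 s.
At the end, for the whole second after the job is handed in: Lid shut (within 0.04 rad), power button in (more than 3 mm of its 4 mm), all three round keys up again (within 1 mm), the steriliser level, still and within 15 mm of where it stood, every bystander within 20 mm of where it stood (all of step 2 and value of joint each of key_short, key_medium, key_long below 0.001 m and distance of steriliser from where it was at the start of the episode below 0.015 m and angle between steriliser's own z axis and vertical below 0.03 rad and linear speed of steriliser below 0.01 m/s and distance of each of dispenser, bottle, funnel, brush_head, dish, jar, soap from where it was at the start of the episode below 0.02 m); the robot touches nothing.
It fails at once if the steriliser is shifted by more than 15 mm or lifted, or its lid is lifted further open (past 1.05 rad) (distance of steriliser from where it was at the start of the episode above 0.015 m or height (world z) of steriliser above 0.008 m or value of joint lid above 1.05 rad).
It fails at once if a bystander is shifted or lifted by more than 20 mm, or tipped (distance of any of dispenser, bottle, funnel, brush_head, dish, jar, soap from where it was at the start of the episode above 0.02 m or angle between any of dispenser, bottle, funnel, brush_head, dish, jar, soap's own z axis and vertical above 0.3 rad).
It fails at once if one of the other two round keys is pressed (value of joint any of key_short, key_medium above 0.002 m).
It fails at once if out of turn: the power button or the right-hand key is pressed while the lid is open, or that key before the power is on ((value of joint lid above 0.08 rad and value of joint any of power, key_long above 0.002 m) or (value of joint power below 0.003 m and value of joint key_long above 0.002 m)).
It fails at once if the steriliser is touched hard (over 50 N at any moment) (contact force between the fingers and steriliser above 50 N).
It also fails if it takes over 48 s, if anything falls off the work surface, if the arm or the gripper's body presses on something with over 40 N, if the wrist force passes 120 N, or if a joint passes its speed limit or range.

## Working session

There is one attempt and no reset: what is moved stays moved. The work goes in short steps, Python scripts to look and compute and a tool call to move; the robot and the scene stay as the last step left them, time stands still between calls to the robot, and variables do not carry over. Pictures are saved under pics/ and viewed, at most 10 in all, crops included, and the job is handed in when it is done.

Besides the shell and the picture viewer there is one more tool, called after ">>>" in YAML: its name, and indented under it one key for each argument. send_rows: Moves the arm, as the interface text tells. Its arguments: {"type":"object","properties":{"moves":{"type":"array"},"squeeze":{"type":"number"}},"required":["moves"]}

```bash
mkdir -p pics
cat > h.py <<'E'
import numpy as np, cv2, pickle
from cell import get_obs, viewer, sign_off
from scipy.spatial.transform import Rotation as Ro
def snap(n,save=None):
    s=viewer.snapshot(n)
    f=200/np.tan(np.radians(s["fovy"])/2)
    s["K"]=np.array([[f,0,s["cx"]],[0,f,s["cy"]],[0,0,1.]]);s["d"]=np.array(s["distortion"],float)
    s["R"]=np.array(s["R"]);s["t"]=np.array(s["t"])
    if save:
        cv2.imwrite("pics/%s.png"%save,s["pixels"][:,:,::-1]); pickle.dump(s,open("pics/%s.pkl"%save,"wb"))
    return s
def ray(s,uv):
    p=cv2.undistortPoints(np.array(uv,float).reshape(-1,1,2),s["K"],s["d"])[:,0]
    d=np.c_[p,np.ones(len(p))]
    return -s["R"].T@s["t"], d@s["R"]   # dirs scaled to depth 1
def onz(s,uv,z):
    c,d=ray(s,uv); return c+d*((z-c[2])/d[:,2])[:,None]
def atdepth(s,uv):
    c,d=ray(s,uv); uv=np.array(uv).reshape(-1,2).astype(int)
    return c+d*s["range_z"][uv[:,1],uv[:,0]][:,None]
def cloud(s):
    v,u=np.mgrid[0:400,0:640]; P=atdepth(s,np.c_[u.ravel(),v.ravel()]).reshape(400,640,3)
    P[s["range_z"]==0]=np.nan; return P
def proj(s,X):
    return cv2.projectPoints(np.array(X,float).reshape(-1,3),cv2.Rodrigues(s["R"])[0],s["t"],s["K"],s["d"])[0][:,0]
E
python3 - <<'E'
from h import *
a=snap("side","side0");b=snap("top","top0")
o=get_obs();print(o)
for s in(a,b):print(s["K"][0,0],-s["R"].T@s["t"],s["R"][2])
E
```

```text
{'t': 0.1, 'joint_positions': array([ 1.08251196,  0.61583478, -0.01262886,  1.42471252,  0.00812078,
        1.10340075, -0.04040813]), 'qvel': array([ 1.00062145e-03, -2.70269574e-03, -4.28778469e-04, -2.09684979e-03,
       -1.43815306e-03, -2.20582287e-03, -8.81634207e-05]), 'joint_efforts': array([ 1.14679977e-03, -4.60045087e+01,  2.09923787e-01, -1.66246229e+01,
       -6.11445447e-02,  1.69497571e-02,  9.52469668e-05]), 'eef_pos': array([ 0.28931165, -0.5812995 ,  0.22559765]), 'orientation': array([-3.05602030e+00, -7.18547032e-01,  8.88546594e-04]), 'wrist_force': array([ 0.83532785, -0.67176896,  0.34867085]), 'torque': array([-0.02340349, -0.06689531, -0.01252233]), 'grasp_force': 0.0, 'grip_width': 0.09316045067113331}
364.4201861728583 [0.22861215 0.5070938  0.65101992] [ 0.42247775 -0.60445703 -0.67538452]
391.8633096388563 [0.34279603 0.03723279 1.12408243] [ 0.22154239 -0.01382611 -0.97505272]
```

View pics/side0.png

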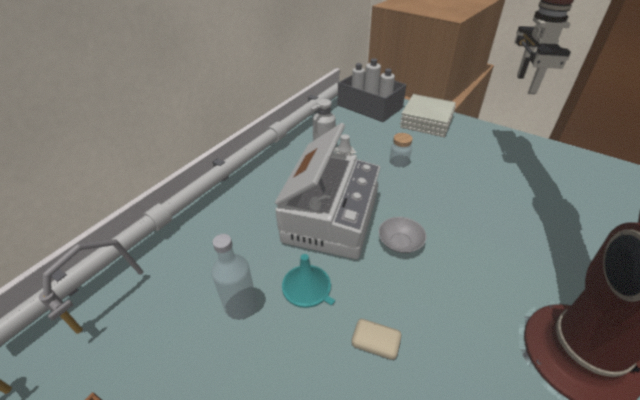

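View pics/top0.png

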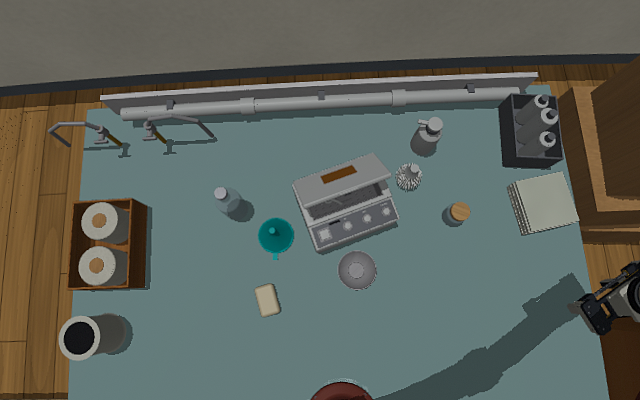

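The side view shows the steriliser around (330,195), with the power button at about (350,214) and the keys at (358,197), (363,183) and (367,168). In the top view, power is at about (326,232) and the keys run up to (386,211). The lid is raised and the dish sits in front at (357,270).

Run:
```python
from h import *
a=pickle.load(open("pics/side0.pkl","rb"));b=pickle.load(open("pics/top0.pkl","rb"))
A=cv2.resize(a["pixels"][115:265,270:390],None,fx=3.3,fy=3.3,interpolation=2)
B=cv2.resize(b["pixels"][145:260,280:410],None,fx=3,fy=3,interpolation=2)
c=np.zeros((500,800,3),np.uint8);c[:A.shape[0],:A.shape[1]]=A;c[:B.shape[0],400:400+B.shape[1]]=B
cv2.imwrite("pics/z1.png",c[:,:,::-1])
for n,s,px in(("side",a,[(350,214),(358,197),(363,183),(367,168)]),("top",b,[(326,234),(347,227),(367,219),(386,211)])):
    print(n);print(onz(s,px,.112).round(4));print(atdepth(s,px).round(4))
P=cloud(b)
# lid top plane & panel points from depth top
for nm,px in(("lid",[(300,190),(320,180),(340,173),(360,167),(378,160),(310,200),(330,192),(380,178)]),("dish",[(357,270)]),("jar",[(460,211)]),("funnel",[(272,231)]),("brush",[(410,175)]),("disp",[(433,126)]),("bottle",[(221,194)])):
    print(nm,atdepth(b,px).round(3).tolist())
```

```text
side
[[ 0.487   0.0172  0.112 ]
 [ 0.4995 -0.0392  0.112 ]
 [ 0.5138 -0.0881  0.112 ]
 [ 0.5333 -0.1439  0.112 ]]
[[ 0.4882  0.0151  0.1097]
 [ 0.4997 -0.0397  0.1115]
 [ 0.5141 -0.0889  0.1113]
 [ 0.5346 -0.1466  0.1097]]
top
[[ 0.4863  0.0121  0.112 ]
 [ 0.5014 -0.0438  0.112 ]
 [ 0.5195 -0.0978  0.112 ]
 [ 0.5378 -0.1499  0.112 ]]
[[ 0.4864  0.0121  0.1117]
 [ 0.5023 -0.0442  0.1065]
 [ 0.5204 -0.0986  0.1065]
 [ 0.538  -0.15    0.1114]]
lid [[0.594, 0.072, 0.167], [0.619, 0.02, 0.162], [0.634, -0.032, 0.162], [0.647, -0.085, 0.164], [0.663, -0.133, 0.164], [0.558, 0.048, 0.205], [0.575, -0.002, 0.204], [0.602, -0.126, 0.207]]
dish [[0.394, -0.072, -0.0]]
jar [[0.531, -0.358, 0.082]]
funnel [[0.505, 0.154, 0.096]]
brush [[0.64, -0.231, 0.087]]
disp [[0.752, -0.29, 0.156]]
bottle [[0.586, 0.263, 0.201]]
```

View pics/z1.png

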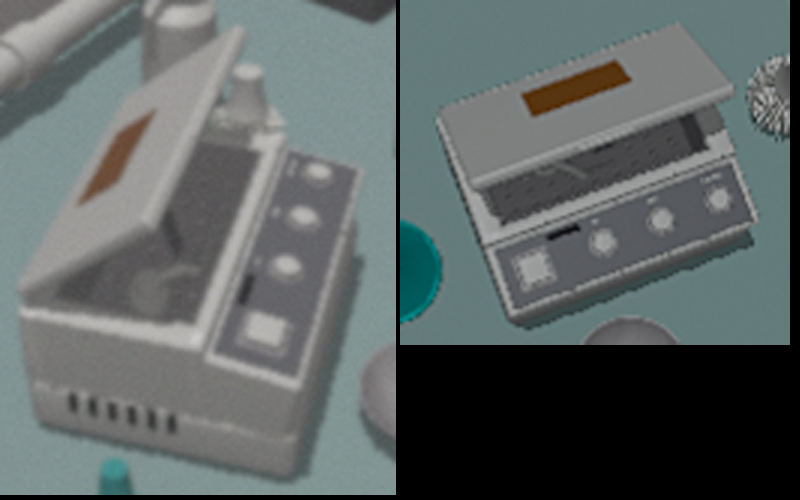

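The crops show the power cap at side (350.6,215) and top (325,234). The keys are at side (357,195), (362,181), (366,167) and top (348,226), (367,218), (386,211). The lid's front edge overhangs the box behind the panel.

Run:
```python
from h import *
a=pickle.load(open("pics/side0.pkl","rb"));b=pickle.load(open("pics/top0.pkl","rb"))
S=[(350.6,215),(357,195.3),(361.8,180.8),(366.4,167.1)];T=[(325,234.3),(347.7,225.7),(367,218),(386.3,211.3)]
def ref(s,px,r):
    g=cv2.cvtColor(s["pixels"],cv2.COLOR_RGB2GRAY).astype(float);o=[]
    for u,v in px:
        v0,u0=int(round(v)),int(round(u));w=g[v0-r:v0+r+1,u0-r:u0+r+1];m=np.clip(w-150,0,60)
        yy,xx=np.mgrid[v0-r:v0+r+1,u0-r:u0+r+1];o.append(((m*xx).sum()/m.sum(),(m*yy).sum()/m.sum()))
    return np.array(o)
S=np.vstack([ref(a,S[:1],7),ref(a,S[1:],5)]);T=np.vstack([ref(b,T[:1],7),ref(b,T[1:],5)])
print(S.round(1).tolist(),T.round(1).tolist())
u=lambda s,p:cv2.undistortPoints(p.reshape(-1,1,2),s["K"],s["d"])[:,0].T
M=lambda s:np.c_[s["R"],s["t"]]
X=cv2.triangulatePoints(M(a),M(b),u(a,S),u(b,T));X=(X[:3]/X[3]).T;print("tri",X.round(4).tolist())
h=[.112,.111,.111,.111]
za=np.vstack([onz(a,S[i],h[i]) for i in range(4)]);zb=np.vstack([onz(b,T[i],h[i]) for i in range(4)])
print("side",za.round(4).tolist(),"top",zb.round(4).tolist())
m=(za+zb)[:,:2]/2; L=np.array([[-.062,y] for y in(.085,.02,-.035,-.09)])
for nm,m in(("side",za[:,:2]),("top",zb[:,:2]),("mean",m)):
    q,w=m-m.mean(0),L-L.mean(0);th=np.arctan2((w[:,0]*q[:,1]-w[:,1]*q[:,0]).sum(),(w*q).sum())
    R=np.array([[np.cos(th),-np.sin(th)],[np.sin(th),np.cos(th)]]);t=m.mean(0)-R@L.mean(0)
    print(nm,"yaw",th,"org",t,"res",(m-L@R.T-t).round(4).tolist())
# lid plane in box frame from top depth
P=cloud(b);X=P[155:215,292:392].reshape(-1,3);X=X[np.isfinite(X).all(1)]
B=np.c_[(X[:,:2]-t)@R,X[:,2]]
k=(B[:,2]>.15)&(abs(B[:,1])<.1);B=B[k];p=np.polyfit(B[:,0],B[:,2],1)
for _ in range(4):
    k=abs(B[:,2]-np.polyval(p,B[:,0]))<.006;p=np.polyfit(B[k,0],B[k,2],1)
print("lid slope",p,"angle",np.arctan(-p[0]),k.sum(),"x range",B[k,0].min(),B[k,0].max(),"zmax",B[k,2].max())
```

```text
[[349.9, 214.2], [356.5, 194.8], [361.6, 179.9], [366.2, 166.3]] [[323.8, 233.9], [347.0, 225.5], [366.5, 218.4], [385.7, 211.1]]
tri [[0.487, 0.0177, 0.1119], [0.5057, -0.0441, 0.112], [0.5217, -0.0965, 0.1119], [0.5379, -0.149, 0.1118]]
side [[0.487, 0.0178, 0.112], [0.5064, -0.045, 0.111], [0.5227, -0.0975, 0.111], [0.5388, -0.1499, 0.111]] top [[0.487, 0.0177, 0.112], [0.5056, -0.0442, 0.111], [0.5214, -0.0968, 0.111], [0.5377, -0.1493, 0.111]]
side yaw 0.29942527596974566 org [ 0.57148558 -0.04558343] res [[-0.0002, 0.0005], [0.0001, -0.0003], [0.0001, -0.0002], [-0.0, -0.0]]
top yaw 0.2946830512238925 org [ 0.57082296 -0.04534391] res [[0.0002, -0.0003], [-0.0001, 0.0], [-0.0002, 0.0001], [0.0001, 0.0002]]
mean yaw 0.2970604884968177 org [ 0.57115429 -0.04546324] res [[0.0, 0.0001], [0.0, -0.0001], [-0.0001, -0.0001], [0.0, 0.0001]]
lid slope [-0.83757503  0.21568366] angle 0.6972363544959579 1815 x range 0.0013408582616456258 0.0803716774884026 zmax 0.21191935202448708
```

```bash
cat >> h.py <<'E'
YAW=.297;ORG=np.array([.5712,-.0455])
def b2w(x,y): return ORG+Ro.from_euler("z",YAW).as_matrix()[:2,:2]@[x,y]
def rel(pts):  # pts: box x, box y, world z of TCP -> tool shift, turn for tool x along box x, pointing down
    o=get_obs();R=Ro.from_rotvec(o["orientation"]);G=Ro.from_euler("z",YAW)*Ro.from_euler("x",np.pi)
    print("TCP box",(Ro.from_euler("z",-YAW).apply(np.r_[o["eef_pos"][:2]-ORG,0]))[:2].round(4),"z",o["eef_pos"][2].round(4),"F",o["wrist_force"].round(2),"t",o["t"],"turn",(R.inv()*G).as_rotvec().round(4))
    for x,y,z in pts: print((x,y,z),R.inv().apply(np.r_[b2w(x,y),z]-o["eef_pos"]).round(4))
E
python3 -c "
from h import *
rel([(.02,0,.30),(.02,0,.235)])"
```

```text
TCP box [-0.4264 -0.4298] z 0.2256 F [ 0.84 -0.67  0.35] t 0.1 turn [-0.0023  0.0002  0.1649]
(0.02, 0, 0.3) [ 0.5108 -0.3509 -0.0736]
(0.02, 0, 0.235) [ 0.5108 -0.3508 -0.0086]
```

>>> send_rows:
  moves:
    - [[0,0,-0.04,0,0,0,0],[0,0,-0.074,0,0,0.08,0],[0.03,-0.02,-0.074,0,0,0.165,0],[0.06,-0.04,-0.074,0,0,0.165,0],[0.09,-0.06,-0.074,0,0,0.165,0],[0.12,-0.08,-0.074,0,0,0.165,0],[0.15,-0.1,-0.074,0,0,0.165,0],[0.18,-0.12,-0.074,0,0,0.165,0],[0.21,-0.14,-0.074,0,0,0.165,0],[0.24,-0.16,-0.074,0,0,0.165,0],[0.27,-0.18,-0.074,0,0,0.165,0],[0.3,-0.2,-0.074,0,0,0.165,0]]
  squeeze: 5

```text
t: 1.1
eef_pos: [0.4694, -0.2673, 0.3003]
orientation: [-3.107, -0.464, 0.001]
wrist_force: [0.2, -0.8, 0.7]
grip_width: 0.0174
grasp_force: 0.0
```

```bash
python3 -c "
from h import *
rel([(.02,0,.30),(.02,0,.235)]);print(get_obs()['grip_width'])"
```

```text
TCP box [-0.1623 -0.1823] z 0.3003 F [ 0.18 -0.77  0.69] t 1.1 turn [-0.0007  0.0006 -0.0002]
(0.02, 0, 0.3) [ 0.1823 -0.1824  0.0004]
(0.02, 0, 0.235) [ 0.1823 -0.1823  0.0654]
0.017422549898011154
```

>>> send_rows:
  moves:
    - [[0.025,-0.025,0,0,0,0,0],[0.05,-0.05,0,0,0,0,0],[0.075,-0.075,0,0,0,0,0],[0.1,-0.1,0,0,0,0,0],[0.125,-0.125,0,0,0,0,0],[0.15,-0.15,0,0,0,0,0],[0.175,-0.175,0,0,0,0,0],[0.182,-0.182,0.01,0,0,0,0],[0.182,-0.182,0.03,0,0,0,0],[0.182,-0.182,0.05,0,0,0,0],[0.182,-0.182,0.062,0,0,0,0],[0.182,-0.182,0.065,0,0,0,0]]

```text
t: 2.1
eef_pos: [0.5876, -0.0425, 0.2323]
orientation: [-3.106, -0.464, 0.011]
wrist_force: [-0.9, 0.6, -0.9]
grip_width: 0.0006
grasp_force: 0.0
```

Run:
```python
from h import *
rel([]);s=snap("side","side1");w=snap("wrist","wr1")
A=cv2.resize(s["pixels"][60:300,230:430],None,fx=2,fy=2,interpolation=2)
c=np.zeros((480,800,3),np.uint8);c[:,:400]=A;c[:250,400:]=cv2.resize(w["pixels"],(400,250));cv2.imwrite("pics/z2.png",c[:,:,::-1])
```

```text
TCP box [ 0.0166 -0.002 ] z 0.2323 F [-0.85  0.59 -0.86] t 2.1 turn [-0.0017  0.0067 -0.0006]
```

View pics/z2.png

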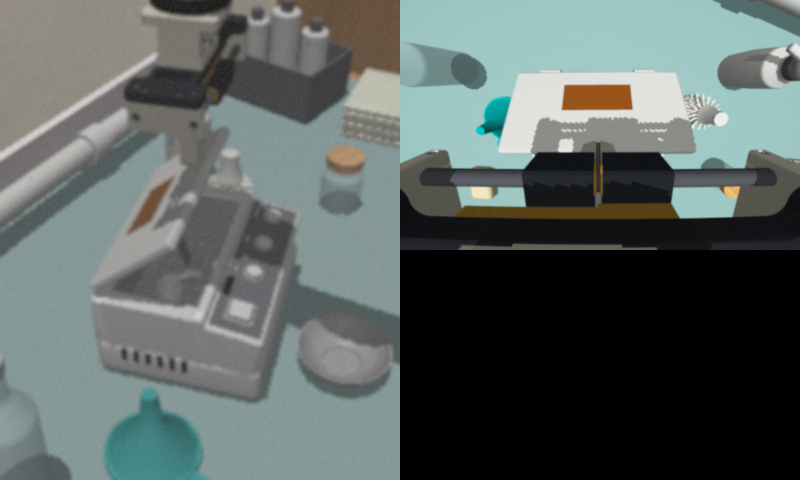

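The picture shows the closed finger centred over the lid, behind its front lip. I'll lower along the lid's arc.

>>> send_rows:
  moves:
    - [[0.003,0,0.01,0,0,0,0],[0.003,0,0.018,0,0,0,0],[0.003,0,0.022,0,0,0,0],[0,0,0.026,0,0,0,0],[-0.005,0,0.031,0,0,0,0],[-0.009,0,0.036,0,0,0,0],[-0.012,0,0.04,0,0,0,0],[-0.016,0,0.045,0,0,0,0],[-0.018,0,0.05,0,0,0,0],[-0.021,0,0.055,0,0,0,0],[-0.023,0,0.06,0,0,0,0],[-0.023,0,0.06,0,0,0,0]]

```text
t: 3.2
eef_pos: [0.5665, -0.049, 0.1743]
orientation: [-3.107, -0.464, 0.005]
wrist_force: [-0.2, -0.2, -0.3]
grip_width: 0.0003
grasp_force: 0.0
```

```bash
python3 -c "
from h import *
rel([(-.014,0,.138)])"
```

```text
TCP box [-0.0056 -0.002 ] z 0.1743 F [-0.18 -0.2  -0.29] t 3.2 turn [-0.0008  0.003  -0.0006]
(-0.014, 0, 0.138) [-0.0083 -0.0019  0.0364]
```

>>> send_rows:
  moves:
    - [[-0.002,0,0.005,0,0,0,0],[-0.003,0,0.01,0,0,0,0],[-0.005,0,0.015,0,0,0,0],[-0.006,0,0.02,0,0,0,0],[-0.007,0,0.025,0,0,0,0],[-0.008,0,0.029,0,0,0,0],[-0.008,0,0.032,0,0,0,0],[-0.008,0,0.033,0,0,0,0],[-0.008,0,0.033,0,0,0,0]]

```text
t: 3.95
eef_pos: [0.5601, -0.0508, 0.1422]
orientation: [-3.107, -0.465, 0.001]
wrist_force: [0.6, -0.4, -0.4]
grip_width: 0.0008
grasp_force: 0.0
```

Run:
```python
from h import *
rel([]);s=snap("side","side2");t=snap("top","top2");rel([])
A=cv2.resize(s["pixels"][90:290,240:440],None,fx=2,fy=2,interpolation=2)
B=cv2.resize(t["pixels"][130:270,270:410],(400,400),interpolation=2)
cv2.imwrite("pics/z3.png",np.hstack([A,B])[:,:,::-1])
P=cloud(s)
X=P.reshape(-1,3);X=X[np.isfinite(X).all(1)];B=np.c_[(X[:,:2]-ORG)@Ro.from_euler("z",YAW).as_matrix()[:2,:2],X[:,2]]
k=(B[:,0]>-.015)&(B[:,0]<.08)&(B[:,1]>.03)&(B[:,1]<.1)&(B[:,2]>.115)&(B[:,2]<.2);q=B[k];p=np.polyfit(q[:,0],q[:,2],1);print(k.sum(),p,np.polyval(p,[-.033,.094]))
```

```text
TCP box [-0.0122 -0.0018] z 0.1422 F [ 0.57 -0.44 -0.38] t 3.95 turn [-0.0005  0.0005 -0.0002]
TCP box [-0.0117 -0.0017] z 0.1427 F [-1.19  0.37 -0.1 ] t 4.05 turn [-0.0003 -0.0006  0.0001]
916 [-0.03054463  0.13271643] [0.1337244  0.12984523]
```

View pics/z3.png

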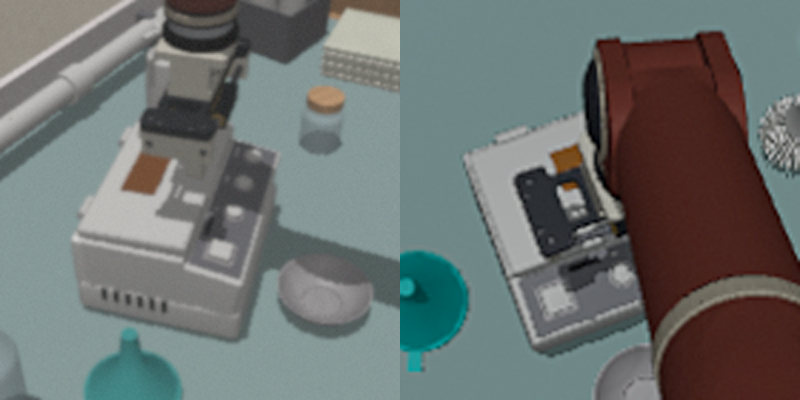

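The lid has followed the finger and is nearly shut, with about 0.03 rad left by depth. I'll finish in small steps.

>>> send_rows:
  moves:
    - [[-0.001,0,0.001,0,0,0,0],[-0.001,0,0.002,0,0,0,0],[-0.002,0,0.003,0,0,0,0],[-0.002,0,0.004,0,0,0,0],[-0.002,0,0.0045,0,0,0,0],[-0.002,0,0.0045,0,0,0,0]]

```text
t: 4.55
eef_pos: [0.5586, -0.0514, 0.1384]
orientation: [-3.107, -0.465, -0.001]
wrist_force: [0.1, 0.0, 2.6]
grip_width: 0.0007
grasp_force: 0.8
```

>>> send_rows:
  moves:
    - [[0,0,0.0005,0,0,0,0],[0,0,0.001,0,0,0,0],[0,0,0.001,0,0,0,0],[0,0,0.001,0,0,0,0]]

```text
t: 4.88
eef_pos: [0.5585, -0.0514, 0.1383]
orientation: [3.107, 0.465, 0.001]
wrist_force: [-1.8, -0.1, 6.8]
grip_width: 0.0007
grasp_force: 3.5
```

Contact stalls at z 0.138 with the force rising, so the lid is shut. Next I'll lift and go to the power button.

>>> send_rows:
  moves:
    - [[0,0,-0.015,0,0,0,0],[0,0,-0.04,0,0,0,0],[-0.016,-0.028,-0.04,0,0,0,0],[-0.032,-0.057,-0.04,0,0,0,0],[-0.048,-0.087,-0.04,0,0,0,0],[-0.048,-0.087,-0.03,0,0,0,0],[-0.048,-0.087,-0.02,0,0,0,0],[-0.048,-0.087,-0.01,0,0,0,0],[-0.048,-0.087,-0.006,0,0,0,0],[-0.048,-0.087,-0.006,0,0,0,0]]

```text
t: 5.72
eef_pos: [0.486, 0.0174, 0.1422]
orientation: [-3.107, -0.464, 0.005]
wrist_force: [-0.4, 0.3, -0.1]
grip_width: 0.0006
grasp_force: 0.0
```

Run:
```python
from h import *
s=snap("side","side3");rel([(-.062,.085,.121)])
A=cv2.resize(s["pixels"][110:260,260:410],(500,500),interpolation=2)
cv2.imwrite("pics/z4.png",A[:,:,::-1])
```

```text
TCP box [-0.0625  0.0849] z 0.1428 F [ 0.63  0.52 -0.35] t 5.7667 turn [-0.0002  0.0015 -0.0004]
(-0.062, 0.085, 0.121) [ 0.0005 -0.0001  0.0218]
```

View pics/z4.png

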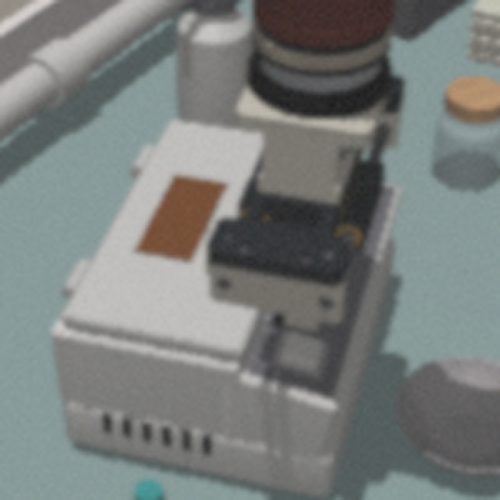

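The lid lies flush and the finger is over the power button at about (300,350). Pressing in small steps.

>>> send_rows:
  moves:
    - [[0,0,0.006,0,0,0,0],[0,0,0.012,0,0,0,0],[0,0,0.017,0,0,0,0],[0,0,0.02,0,0,0,0],[0,0,0.021,0,0,0,0],[0,0,0.022,0,0,0,0],[0,0,0.023,0,0,0,0],[0,0,0.024,0,0,0,0],[0,0,0.024,0,0,0,0]]

```text
t: 6.52
eef_pos: [0.4869, 0.0176, 0.1193]
orientation: [-3.107, -0.465, -0.0]
wrist_force: [-1.6, -0.7, 2.3]
grip_width: 0.0003
grasp_force: 1.0
```

>>> send_rows:
  moves:
    - [[0,0,0.0005,0,0,0,0],[0,0,0.001,0,0,0,0],[0,0,0.0015,0,0,0,0],[0,0,0.002,0,0,0,0],[0,0,0.002,0,0,0,0]]

```text
t: 6.93
eef_pos: [0.4871, 0.0177, 0.1173]
orientation: [-3.107, -0.465, -0.001]
wrist_force: [-2.0, -0.1, 4.4]
grip_width: 0.0005
grasp_force: 2.0
```

>>> send_rows:
  moves:
    - [[0,0,0.0005,0,0,0,0],[0,0,0.001,0,0,0,0],[0,0,0.0015,0,0,0,0],[0,0,0.0015,0,0,0,0]]

```text
t: 7.27
eef_pos: [0.4872, 0.0178, 0.117]
orientation: [3.107, 0.465, 0.002]
wrist_force: [-4.5, -0.4, 12.8]
grip_width: 0.0004
grasp_force: 6.6
```

>>> send_rows:
  moves:
    - [[0,0,0.0005,0,0,0,0],[0,0,0.001,0,0,0,0],[0,0,0.0015,0,0,0,0],[0,0,0.0015,0,0,0,0]]

```text
t: 7.6
eef_pos: [0.4873, 0.0177, 0.1168]
orientation: [3.107, 0.464, 0.002]
wrist_force: [-6.4, -0.3, 22.1]
grip_width: 0.0006
grasp_force: 11.4
```

That's a hard stop at 0.117, so the button is in. Next I'll lift and move over to the long key.

>>> send_rows:
  moves:
    - [[0,0,-0.012,0,0,0,0],[0,0,-0.04,0,0,0,0],[0,0.035,-0.04,0,0,0,0],[0,0.07,-0.04,0,0,0,0],[0,0.105,-0.04,0,0,0,0],[0,0.14,-0.04,0,0,0,0],[0,0.175,-0.04,0,0,0,0],[0,0.175,-0.032,0,0,0,0],[0,0.175,-0.025,0,0,0,0],[0,0.175,-0.025,0,0,0,0]]

```text
t: 8.43
eef_pos: [0.5368, -0.1487, 0.1371]
orientation: [-3.105, -0.465, 0.005]
wrist_force: [-0.3, 0.4, -0.9]
grip_width: 0.0005
grasp_force: 0.0
```

Run:
```python
from h import *
s=snap("side","side4");t=snap("top","top4");rel([(-.062,-.09,.12)])
A=cv2.resize(s["pixels"][110:260,260:410],(400,400),interpolation=2)
B=cv2.resize(t["pixels"][130:270,270:410],(400,400),interpolation=2)
cv2.imwrite("pics/z5.png",np.hstack([A,B])[:,:,::-1])
P=cloud(s);X=P.reshape(-1,3);X=X[np.isfinite(X).all(1)];B=np.c_[(X[:,:2]-ORG)@Ro.from_euler("z",YAW).as_matrix()[:2,:2],X[:,2]]
k=(abs(B[:,0]+.062)<.008)&(abs(B[:,1]-.085)<.008)&(B[:,2]>.09)&(B[:,2]<.13);print("power z",np.median(B[k,2]),k.sum())
```

```text
TCP box [-0.0618 -0.0878] z 0.1386 F [-0.24 -0.18 -0.06] t 8.5333 turn [-0.002   0.0009  0.0027]
(-0.062, -0.09, 0.12) [-0.0002  0.0022  0.0185]
power z 0.10809883446532237 42
```

View pics/z5.png

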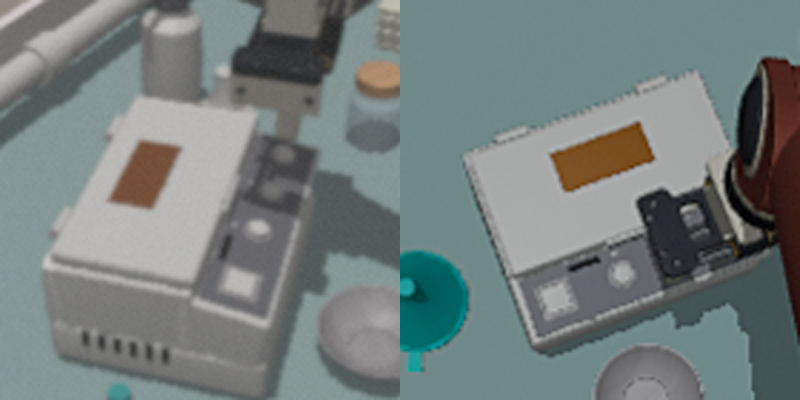

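The power cap now measures 108 mm high (in), the lid is flush, and the finger is over the long key. Tapping it.

>>> send_rows:
  moves:
    - [[0,0.002,0.006,0,0,0,0],[0,0.002,0.012,0,0,0,0],[0,0.002,0.016,0,0,0,0],[0,0.002,0.018,0,0,0,0],[0,0.002,0.0195,0,0,0,0],[0,0.002,0.021,0,0,0,0],[0,0.002,0.022,0,0,0,0],[0,0.002,0.022,0,0,0,0]]

```text
t: 9.2
eef_pos: [0.5388, -0.151, 0.1174]
orientation: [-3.106, -0.465, -0.0]
wrist_force: [-0.2, 2.6, 3.2]
grip_width: 0.0005
grasp_force: 1.5
```

>>> send_rows:
  moves:
    - [[0,0,0.0005,0,0,0,0],[0,0,0.001,0,0,0,0],[0,0,0.0015,0,0,0,0],[0,0,0.0015,0,0,0,0]]

```text
t: 9.53
eef_pos: [0.5389, -0.151, 0.1162]
orientation: [-3.106, -0.465, -0.001]
wrist_force: [-1.6, 3.2, 4.8]
grip_width: 0.0008
grasp_force: 2.8
```

>>> send_rows:
  moves:
    - [[0,0,0.0005,0,0,0,0],[0,0,0.001,0,0,0,0],[0,0,0.0015,0,0,0,0],[0,0,0.0015,0,0,0,0]]

```text
t: 9.87
eef_pos: [0.539, -0.151, 0.1158]
orientation: [-3.106, -0.465, -0.001]
wrist_force: [-3.7, 3.5, 12.0]
grip_width: 0.0005
grasp_force: 6.1
```

>>> send_rows:
  moves:
    - [[0,0,-0.01,0,0,0,0],[0,0,-0.035,0,0,0,0],[0,0,-0.07,0,0,0,0],[0,0,-0.11,0,0,0,0],[0,0.03,-0.14,0,0,0,0],[-0.02,0.06,-0.15,0,0,0,0],[-0.04,0.09,-0.15,0,0,0,0],[-0.06,0.12,-0.15,0,0,0,0],[-0.08,0.15,-0.15,0,0,0,0],[-0.08,0.18,-0.15,0,0,0,0],[-0.08,0.2,-0.15,0,0,0,0],[-0.08,0.2,-0.15,0,0,0,0]]

```text
t: 10.87
eef_pos: [0.519, -0.3735, 0.2632]
orientation: [3.104, 0.45, -0.003]
wrist_force: [-0.1, 1.1, 0.9]
grip_width: 0.0003
grasp_force: 0.0
```

Run:
```python
from h import *
s=snap("side","side5");t=snap("top","top5");rel([])
A=cv2.resize(s["pixels"][110:290,240:420],(400,400),interpolation=2)
B=cv2.resize(t["pixels"][110:300,240:430],(400,400),interpolation=2)
cv2.imwrite("pics/z6.png",np.hstack([A,B])[:,:,::-1])
P=cloud(s);X=P.reshape(-1,3);X=X[np.isfinite(X).all(1)];B=np.c_[(X[:,:2]-ORG)@Ro.from_euler("z",YAW).as_matrix()[:2,:2],X[:,2]]
for y in(.085,.02,-.035,-.09):
    k=(abs(B[:,0]+.062)<.006)&(abs(B[:,1]-y)<.006)&(B[:,2]>.09)&(B[:,2]<.13);print(y,np.median(B[k,2]),k.sum())
k=(B[:,0]>-.025)&(B[:,0]<.08)&(abs(B[:,1])<.1)&(B[:,2]>.115)&(B[:,2]<.15);print(np.polyfit(B[k,0],B[k,2],1))
```

```text
TCP box [-0.143  -0.2929] z 0.2634 F [-0.03  0.74 -0.4 ] t 10.9667 turn [-0.0002  0.0009 -0.0023]
0.085 0.10804147316023782 21
0.02 0.11036152211507089 21
-0.035 0.11058126660133816 19
-0.09 0.11005875426971612 17
[0.00247855 0.12981656]
```

View pics/z6.png

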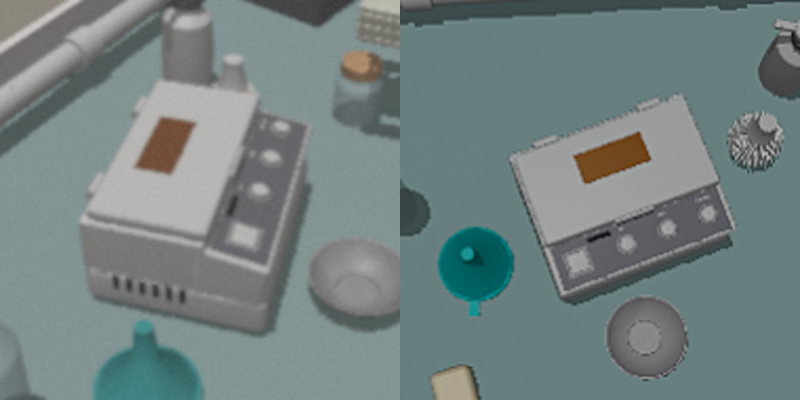

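The lid is flat (slope 0.002), power is in at 108 mm, all three keys are up at about 110 mm, and nothing has moved. Handing in.

```bash
python3 -c "
from cell import sign_off
print(sign_off())"
```

```text
the job is handed in; nothing more can be done
None
```

The job is handed in: lid shut, power button latched in, and the long key tapped and back up, with the steriliser and the things around it showing no visible shift in the final pictures; sign-off returned no verdict.

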